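# Set a brake pad home under the thickness gauge

### The arm

A 6-joint arm with a two-finger parallel gripper is mounted at the origin on the work surface. World frame = base frame: x ahead of the robot, y to its left, z up, the work surface at z = 0. Lengths are in m, angles in rad, forces in N, time in s.
With the tool pointing down it reaches from about 0.375 to 0.975 m from the base axis. Payload 3.8 kg.
Tool frame: the origin (TCP) lies midway between the tips of the shut fingers; the grasp point (between the pads) lies 19 mm behind it; x points along the fingers, y is the direction in which the jaws open and shut, and the axes are right-handed (so a half turn about x gives the same grasp; the last joint's range is limited). The gripper opens to 85 mm and grips with 20 to 120 N. Pads are 22 mm wide; open, the fingers measure 114 mm over their backs; the gripper's body (76 mm by 85 mm) begins 54 mm behind the grasp point. The pads swing forward as they close: fully open they stand 13 mm farther back than shut.
Start: joints at [-1.358, 0.264, 1.604, -0, 1.274, -0.037], TCP at [0.167, -0.654, 0.231] pointing down, gripper open.
Joint ranges: [-2.63, 2.63], [-0.94, 2.18], [0.31, 2.57], [-1.31, 4.45], [0, 2.66], [-2.55, 2.55]. Speed limits (rad/s): [2.57, 2.57, 3.14, 3.14, 3.14, 3.14].

### API

Orientations are given as a rotation vector (axis times angle).
In Python, from workcell import read_state, read_camera, get_calibration, finish_job gives the robot as it stands. The module is installed in compiled form; this text tells all that it offers.
- The arm moves only by the shell command python3 -m creep 'ROWS' [FORCE]. ROWS is JSON, a list of rows, each a list of 3 entries, a list of its own where there are three numbers: the closure in counts, from 0 (fully open) to 255 (shut), then the shift along the world's x, y, z in mm, then the turn about the world's z in rad. In form: [[hand, [tx, ty, tz], spin], ...]. A call has exactly 8 rows; each row shifts and turns the commanded pose from where the row before left it; what a row does not reach is not made up. A row lasts 1/12 s, in which the tool goes at most 41.7 mm and 7.16 degrees, less where a joint would pass 70% of its speed; a pose out of reach is approached as far as the arm can. A call is refused whole if a number of a shift passes 41.7 or a number of a turn 0.125, either way. A call with a gripper value outside its range is refused whole. The fingers move at their own pace and stop on an object; FORCE is the grip in N (left out, the last holds). Time passes only in rows, so rows that do not move let the fingers close, or fill a call up. It gives the time, the measured TCP pose, the force and the opening at its end, in the units of the state.
- read_state(): the state, without advancing time (a new reading comes with each control period).
- read_camera(name): name is "side" or "top" or "wrist"; returns (picture, depth): 400x640x3 uint8, blue, green, red; 400x640 float32, m along the optical axis (not along the pixel's ray), 0 where there is no reading.
- get_calibration(name): a dict with "K" (3x3 intrinsics, pixels), "k1" (the pictures are not rectified: a ray, as slopes to the right and down, at radius r is drawn at 1 + k1 r^2 times it, then the intrinsics apply), "eye" and "orientation" of the camera in the world. Camera axes: x right, y down, z forward; pixel columns grow to the right and rows downward; lengths in m; the calibration is good to about 2 mm. A picture is of the moment at which its call begins: read the wrist's pose just before it. get_calibration takes no time and is no camera call; for the wrist camera it gives the pose at the moment of the call.
- finish_job(): hands the job in, once; it reports no verdict.
The state is a dict: "time": time; "q": joint angles; "joint_vel": joint speeds; "joint_torque": joint torques, N m; "tool_pos": TCP position; "tcp_rot": TCP orientation; "wrist_force": force on the tool from outside, world axes, zero at the start; "torque": the same for the moment, N m; "width": opening from 0.0 (shut) to 1.0 (fully open).
Only numpy, scipy, OpenCV 4.12 (cv2) and the standard library are available. Lean on these libraries where they do the work, as an engineer would, in place of code of your own. Each camera call takes 0.05 s, during which the arm holds its last target.

### The job

Check in the new brake pad (blue back plate, thick dark lining): pick it up, lay it lining up on the bed of the thickness gauge with its nose between the two guide rails, then slide it under the gantry and the dial's sprung foot until it is fully home against the end stop, with the red seat button pushed in flush, and leave it there. The gauge is delicate: set the pad down and push it gently, never pressing pad or fingers against the gauge with more than about 15 N. Leave the worn pad and everything else on the counter where it is.

Things in the scene. Friction and masses are not known exactly. Their poses are not given: they have to be found in the camera images.
- pad_centre (a point): New brake pad, at its centre, 10.5 mm above its underside; x along its length, z up, ends alike. Starts flat, lining up. 0.36 to 0.54 kg. Blue steel plate 9 mm thick, 118 x 56 mm, with a central ear 30 wide, 11 long at each end: 140 mm over the ears. Grey lining 114 x 56 mm, top 21 mm above the underside, both ends chamfered down to 13 mm over 15 mm. Grasp across the 56 mm width.
- gauge: Thickness gauge, fixed to the counter: steel base 300 (x) x 130 mm, origin under its middle, flat bed 20 mm up. The pad travels along the gauge's +x. Gauge-frame x: bare bed from -150 to -36 mm, guide rails to 70, gantry 30 to 70, end stop beyond. On the gantry a dial 58 mm across (x 38 to 65), top 145 mm above the counter, its spindle cap up to 166 mm. Sliding the pad takes about 2 to 5 N.
- mouth (a point): On the bed, midway between the guide rails where their straight part begins (gauge x -10 mm, y 0, z 20 mm); axes as the gauge's. The aluminium rails are 12 mm high and 59 mm apart inside, straight from here to 80 mm further on; their front ends flare out over the 26 mm before this point to about 82 mm apart.
- headroom (a point): On the bed below the middle of the green gantry (gauge x 50 mm, y 0, z 20 mm); axes as the gauge's. The gantry is 40 mm long in x, 120 mm wide, with 25 mm of headroom over the bed; its top is 49 mm above the bed. The rear end of a pad that is home stands 63 to 87 mm clear in front of it.
- spindle (a joint): Lift of the dial's sprung foot, m: a 10 mm ball at gauge x 50 mm, hanging 15 mm over the bed at 0, lifted about 0.006 when it rests on the new pad's lining. Spring 1.1 to 1.6 N. The pad's front chamfer must lift it: a bump of 2 to 4 N in the push, before the end stop is met.
- seat (a joint): Travel of the red sprung button (under 0.6 N) in the end stop, m: 6 mm proud of the stop's face at 0, flush at 0.006 = pad home, its front ear on the face. The stop (aluminium, black clamp knob, rigid) is clamped with its face anywhere from gauge x 83 to 107 mm; its place is not measured, find it by feel. The pad's centre is then 70 mm short of the face.
- worn_pad: Bystander: worn brake pad, same outline, rusty brown plate, thin brownish lining, 13 mm high, lying flat; origin at the centre of its underside.
- oil_bottle: Bystander: red flat-sided oil can with yellow label, 60 x 110 mm, 210 mm high, standing; origin under it.
- oil_filter: Bystander: white and blue screw-on oil filter, 72 mm across, 86 mm high, standing; origin under it.
- pad_carton: Bystander: blue and white carton, 130 x 85 x 50 mm; origin under its middle.
- bulb_carton: Bystander: red and white carton, 90 x 60 x 45 mm; origin under its middle.
- wrench: Bystander: steel wrench lying flat; origin under it.
- bearing: Bystander: steel bearing ring, 72 mm across, 17 mm high, lying flat; origin under it.
Things that resemble listed ones, but are neither listed nor needed, are in the scene too. Several things look just like the part that bears pad_centre: the one meant starts farthest to the robot's right.

How it is judged:
By the outcome, as a careful person would: the job done as asked, in the order asked, and still so for the second after the job is handed in, with the robot touching nothing.
It also fails if it takes over 64 s, if anything falls off the work surface, if the arm or the gripper's body presses on something with over 40 N, if the wrist force passes 120 N, or if a joint passes its speed limit or range.

## Working session

There is one attempt and no reset: what is moved stays moved. The work goes in short steps, Python scripts to look and compute and a shell command to move; the robot and the scene stay as the last step left them, time stands still between calls to the robot, and variables do not carry over. Pictures are saved under pics/ and viewed, and the job is handed in when it is done.

```bash
mkdir -p pics
cat > h.py <<'E'
import numpy as np, cv2
from scipy.spatial.transform import Rotation as R
from workcell import *
def cam(name):
    c=get_calibration(name); o=np.array(c['orientation'],float)
    Rm=o if o.shape==(3,3) else R.from_rotvec(o).as_matrix()
    return np.array(c['K']),float(c['k1']),np.array(c['eye']),Rm
def ray(c,u,v):
    K,k1,e,Rm=c
    d=np.array([(u-K[0,2])/K[0,0],(v-K[1,2])/K[1,1]]);p=d.copy()
    for _ in range(30): p=d/(1+k1*(p@p))
    return e,Rm@np.array([p[0],p[1],1.])
def onplane(c,u,v,z):
    e,d=ray(c,u,v); return e+d*(z-e[2])/d[2]
def proj(c,P):
    K,k1,e,Rm=c; q=Rm.T@(np.array(P)-e); p=q[:2]/q[2]; p=p*(1+k1*(p@p))
    return np.array([K[0,0]*p[0]+K[0,2],K[1,1]*p[1]+K[1,2]])
E
python3 - <<'E'
from h import *
s=read_state(); print(s)
for n in('top','side','wrist'):
    print(n,get_calibration(n))
    p,d=read_camera(n); cv2.imwrite(f'pics/{n}0.png',p); np.save(f'{n}0.npy',d)
E
```

```text
{'time': 0.0, 'q': array([-1.35786816e+00,  2.64786506e-01,  1.60541034e+00,  1.84884189e-05,
        1.27370802e+00, -3.69060809e-02]), 'joint_vel': array([ 5.42274598e-04,  2.37462146e-04, -6.51608238e-05, -5.60050422e-04,
        1.64847540e-04, -6.16871167e-04]), 'joint_torque': array([ 1.31790737e-03, -5.15103793e+01, -3.67315686e+01,  5.09155871e-04,
        1.28400960e-02,  6.58528933e-06]), 'tool_pos': array([ 0.16673024, -0.65330707,  0.22991994]), 'tcp_rot': array([ 2.08927873,  0.26479835, -2.08966966]), 'wrist_force': array([ 0.16361797, -0.00908074, -0.57976514]), 'torque': array([-0.03015272, -0.05417627,  0.06134843]), 'width': 1.0024967698349272}
top {'K': array([[369.08185776,   0.        , 315.1319755 ],
       [  0.        , 369.08185776, 199.0375264 ],
       [  0.        ,   0.        ,   1.        ]]), 'k1': 0.016588616997966044, 'eye': array([ 0.29641469, -0.02086223,  1.07460646]), 'orientation': array([-2.08161983,  2.13954378, -0.15526974])}
side {'K': array([[490.01127527,   0.        , 314.15504645],
       [  0.        , 490.01127527, 201.02113157],
       [  0.        ,   0.        ,   1.        ]]), 'k1': -0.07232596830690566, 'eye': array([0.14430449, 1.2781683 , 0.93319374]), 'orientation': array([-0.35707569,  2.6493705 , -1.43650233])}
wrist {'K': array([[282.23468916,   0.        , 324.71381332],
       [  0.        , 282.23468916, 194.51439695],
       [  0.        ,   0.        ,   1.        ]]), 'k1': -0.029399475436918152, 'eye': array([ 0.24490491, -0.6331333 ,  0.37183911]), 'orientation': array([ 2.27120492, -1.76276761, -0.28914227])}
```

View pics/top0.png

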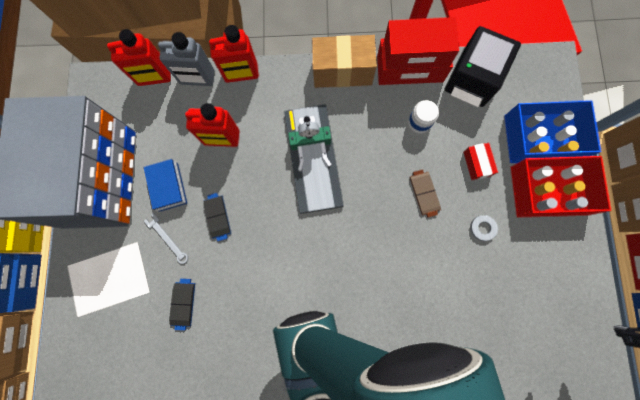

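View pics/side0.png

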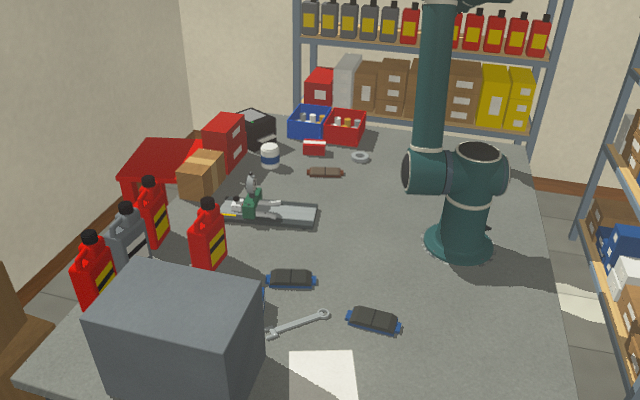

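View pics/wrist0.png

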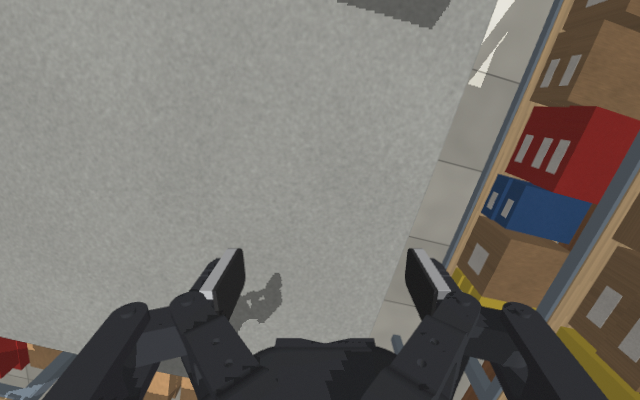

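The top view shows two pads with blue plates and dark linings, A at (217,217) and B at (181,304). The brown worn pad is at (425,193) and the gauge at (315,160). World -y is to the image right, so A is farther right of the two. The arm may be hiding another pad, so I'll check for that. First I'll measure and enlarge.

Run:
```python
from h import *
c=cam('top'); p=cv2.imread('pics/top0.png')
for u,v in[(217,217),(181,304),(316,160),(425,193),(390,330),(480,330),(280,330)]: print((u,v),onplane(c,u,v,0.02).round(4))
cs=cam('side')
hs=cv2.cvtColor(p,cv2.COLOR_BGR2HSV)
for nm,(x0,y0,x1,y1) in dict(A=(195,180,240,250),B=(160,270,205,340)).items():
    m=np.zeros(p.shape[:2],np.uint8); sub=hs[y0:y1,x0:x1]; 
    dark=(sub[...,2]<95)|((sub[...,1]>120)&(sub[...,0]>100)&(sub[...,0]<130))
    m[y0:y1,x0:x1]=dark*255
    m=cv2.morphologyEx(m,cv2.MORPH_OPEN,np.ones((2,2)))
    blue=np.argwhere(((hs[...,1]>120)&(hs[...,0]>100)&(hs[...,0]<130))[y0:y1,x0:x1])+[y0,x0]
    cn=max(cv2.findContours(m,0,2)[0],key=cv2.contourArea)
    print(nm,cv2.minAreaRect(cn),len(blue),blue[:3],blue[-3:])
a=cv2.resize(p[170:350,140:260],None,fx=3,fy=3,interpolation=cv2.INTER_CUBIC)
b=cv2.resize(p[90:225,270:360],None,fx=4,fy=4,interpolation=cv2.INTER_CUBIC)
cv2.imwrite('pics/cropP.png',a);cv2.imwrite('pics/cropG.png',b)
```

```text
(217, 217) [0.4459 0.2998 0.02  ]
(181, 304) [0.2042 0.3948 0.02  ]
(316, 160) [0.6077 0.0079 0.02  ]
(425, 193) [ 0.4981 -0.3035  0.02  ]
(390, 330) [ 0.1242 -0.1805  0.02  ]
(480, 330) [ 0.1207 -0.4191  0.02  ]
(280, 330) [0.1294 0.1181 0.02  ]
A ((213.68832397460938, 211.13211059570312), (63.92205047607422, 29.381982803344727), 83.41805267333984) 102 [[193 214]
 [193 215]
 [193 216]] [[240 218]
 [240 219]
 [240 220]]
B ((182.50990295410156, 304.9010009765625), (21.890817642211914, 51.24441909790039), 5.710593223571777) 119 [[279 180]
 [279 181]
 [279 182]] [[329 183]
 [329 184]
 [329 185]]
```

View pics/cropP.png

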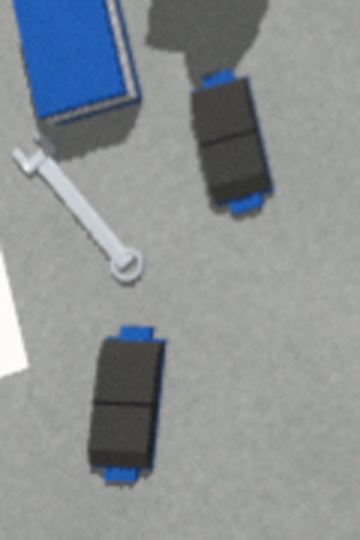

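View pics/cropG.png

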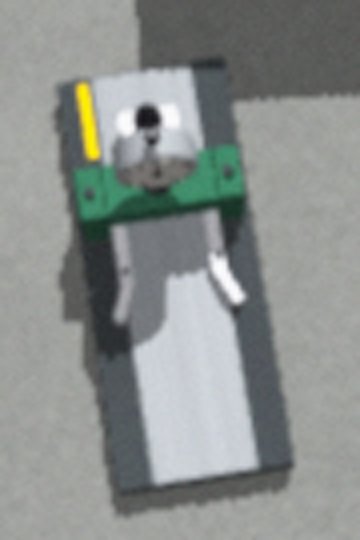

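Run:
```python
from h import *
s=read_state(); M=R.from_rotvec(s['tcp_rot']).as_matrix(); print(M.round(3))
c=cam('top')
def P(u,v,z): return onplane(c,u,v,z)
# pad A ears ends (crop/3 + offs)
a=P(140+218/3,170+72/3,.009);b=P(140+247/3,170+212/3,.009)
print('padA',a,b,(a+b)/2,np.degrees(np.arctan2(*(a-b)[[1,0]])))
g=[P(270+x/4,90+y/4,z) for x,y,z in[(115,492,.02),(292,465,.02),(60,85,.02),(220,60,.02)]]
for q in g: print(q.round(4))
f=(g[0]+g[1])/2;r=(g[2]+g[3])/2; print((f+r)/2,np.linalg.norm(f-r),np.degrees(np.arctan2(*(r-f)[[1,0]])))
Mw=cam('wrist'); print(Mw[3].round(3), M.T@(Mw[2]-s['tool_pos']))
print(s['time'])
```

```text
[[-0.     0.247 -0.969]
 [ 0.002 -0.969 -0.247]
 [-1.    -0.002 -0.   ]]
padA [0.5168277  0.31782091 0.009     ] [0.37780198 0.2858589  0.009     ] [0.44731484 0.30183991 0.009     ] 12.947322320187231
[0.4506 0.0617 0.02  ]
[ 0.4666 -0.0667  0.02  ]
[0.7647 0.0985 0.02  ]
[ 0.78   -0.0237  0.02  ]
[0.61547393 0.01743128 0.02      ] 0.3162890647304964 7.248558207344741
[[ 0.248 -0.919 -0.307]
 [-0.969 -0.236 -0.076]
 [-0.002  0.316 -0.949]] [-0.14177725 -0.00060688 -0.08077211]
0.15
```

```bash
python3 -m creep '[[0,[20,34,2],0],[0,[20,34,2],0],[0,[20,34,2],0],[0,[20,34,2],0],[0,[20,34,2],0],[0,[20,34,2],0],[0,[20,34,2],0],[0,[20,34,2],0]]' 40
python3 -m creep '[[0,[20,34,0],0],[0,[20,34,0],0],[0,[20,34,0],0],[0,[20,34,0],0],[0,[20,34,0],0],[0,[20,34,0],0],[0,[20,34,0],0],[0,[20,34,0],0]]'
python3 -m creep '[[0,[20,34,0],0],[0,[20,34,0],0],[0,[20,34,0],0],[0,[0,10,0],0],[0,[0,0,0],0],[0,[0,0,0],0],[0,[0,0,0],0],[0,[0,0,0],0]]'
python3 - <<'E'
from h import *
c=cam('wrist'); s=read_state(); p,d=read_camera('wrist'); cv2.imwrite('pics/wg.png',p)
import pickle; pickle.dump((c,s,d),open('wg.pkl','wb')); print(s['time'],s['tool_pos'])
p,d=read_camera('top'); cv2.imwrite('pics/top1.png',p)
E
```

```text
time: 0.82
tool_pos: [0.3272, -0.3801, 0.2471]
tcp_rot: [2.089, 0.262, -2.089]
wrist_force: [1.2, -0.0, -0.2]
width: 0.999
time: 1.48
tool_pos: [0.4873, -0.1081, 0.2472]
tcp_rot: [2.089, 0.262, -2.088]
wrist_force: [0.2, -0.5, 0.6]
width: 0.997
time: 2.15
tool_pos: [0.5462, 0.0006, 0.2472]
tcp_rot: [2.089, 0.26, -2.09]
wrist_force: [-0.7, 0.4, -0.7]
width: 0.996
2.15 [0.54623264 0.00059743 0.24716556]
```

View pics/wg.png

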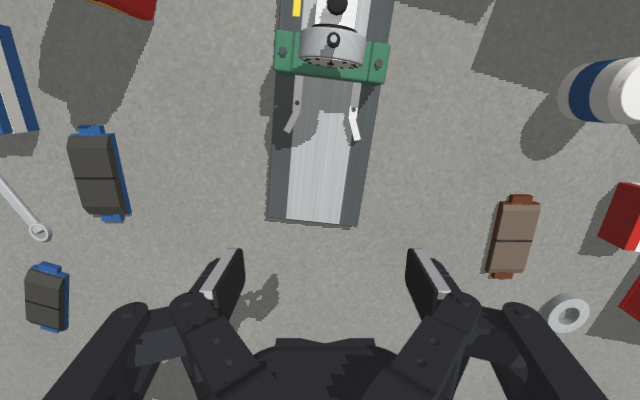

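View pics/top1.png

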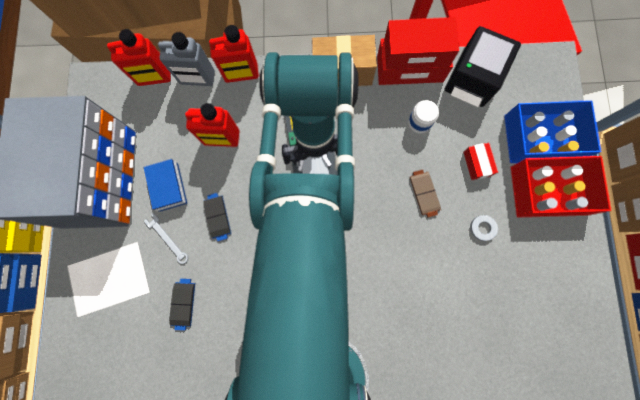

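The ground the arm was hiding on the right is now in view and holds no pad. That leaves two candidates, A at (217,217) and B at (181,304). A is the one meant because it is farther to the robot's right. The wrist picture shows the gauge with its rails at (295,115) and (355,120). I'll enlarge it and the pad.

Run:
```python
import cv2
p=cv2.imread('pics/wg.png')
cv2.imwrite('pics/wgc.png',cv2.resize(p[0:235,255:400],None,fx=2.5*1.0,fy=2.5,interpolation=cv2.INTER_CUBIC))
cv2.imwrite('pics/wga.png',cv2.resize(p[115:235,50:150],None,fx=5,fy=5,interpolation=cv2.INTER_CUBIC))
```

```text
(no output)
```

View pics/wgc.png

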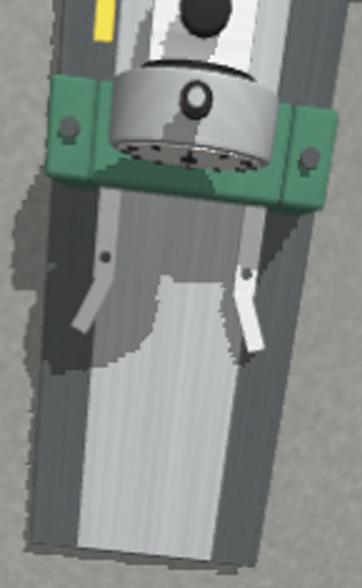

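View pics/wga.png

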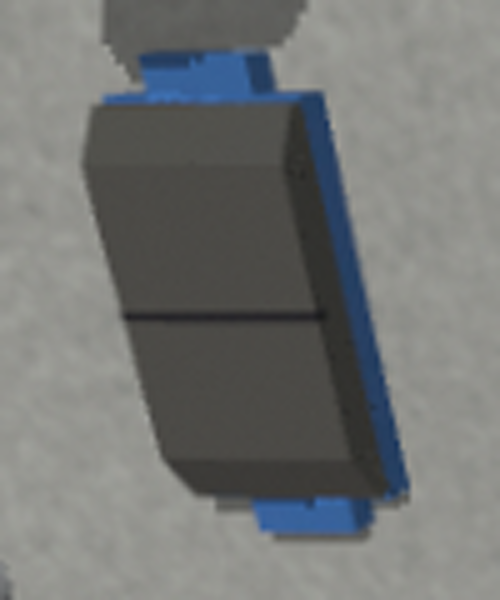

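Run:
```python
from h import *; import pickle
c,s,d=pickle.load(open('wg.pkl','rb'))
f=lambda x,y,z: onplane(c,255+x/2.5,y/2.5,z)
FL=f(28,546,.02);FR=f(255,565,.02);L2=f(47,180,.02);R2=f(316,210,.02);R1=f(340,30,.02)
for n,q in zip('FL FR L2 R2'.split(),[FL,FR,L2,R2]): print(n,q.round(4))
print('width',np.linalg.norm(FL-FR),'edge yaw L,R,front',[np.degrees(np.arctan2(v[1],v[0])).round(2) for v in(L2-FL,R2-FR,FL-FR)])
for n,a in dict(bedFL=(77,545,.02),bedFR=(212,560,.02),bedL2=(93,350,.02),bedR2=(238,370,.02),railLo=(98,195,.032),railLi=(121,195,.032),railLi2=(113,275,.032),railRo=(266,213,.032),railRi=(244,210,.032),railRi2=(237,280,.032),ganL=(47,172,.069),ganR=(322,210,.069),ganRt=(338,112,.069),ganLt=(54,75,.069)).items(): print(n,f(*a).round(4))
# refine edges using pixel gradient: depth-based check
p=cv2.imread('pics/wg.png').astype(int)
for (x,y) in [(28,500),(150,554),(250,500)]: print(d[int(y/2.5),255+int(x/2.5)])
# pad A (underside/plate top z .009; lining top .021)
w=lambda x,y,z: onplane(c,50+x/5,115+y/5,z)
for n,a in dict(earT=(205,66,.009),earB=(310,504,.009),r1=(324,95,.009),r2=(406,490,.009),lt=(85,165,.021),lt2=(162,458,.021),rt=(284,165,.021),rt2=(350,460,.021),mid1=(124,315,.021),mid2=(325,317,.021)).items(): print(n,w(*a).round(4))
```

```text
FL [0.4499 0.0626 0.02  ]
FR [ 0.4703 -0.0657  0.02  ]
L2 [0.6414 0.0891 0.02  ]
R2 [ 0.6605 -0.0413  0.02  ]
width 0.12989594227871948 edge yaw L,R,front [np.float64(7.87), np.float64(7.3), np.float64(99.05)]
bedFL [0.4574 0.0357 0.02  ]
bedFR [ 0.4673 -0.041   0.02  ]
bedL2 [0.5669 0.05   0.02  ]
bedR2 [ 0.5754 -0.0257  0.02  ]
railLo [0.6403 0.0622 0.032 ]
railLi [0.6429 0.0517 0.032 ]
railLi2 [0.6065 0.0473 0.032 ]
railRo [ 0.6521 -0.0167  0.032 ]
railRi [ 0.6508 -0.0062  0.032 ]
railRi2 [ 0.6191 -0.0117  0.032 ]
ganL [0.6422 0.0806 0.069 ]
ganR [ 0.6563 -0.0355  0.069 ]
ganRt [ 0.6941 -0.0304  0.069 ]
ganLt [0.6787 0.085  0.069 ]
0.4138668
0.40257993
0.39178514
earT [0.5152 0.3177 0.009 ]
earB [0.3916 0.2874 0.009 ]
r1 [0.5152 0.2853 0.009 ]
r2 [0.4035 0.2591 0.009 ]
lt [0.4841 0.341  0.021 ]
lt2 [0.4026 0.3217 0.021 ]
rt [0.4972 0.2872 0.021 ]
rt2 [0.4158 0.2677 0.021 ]
mid1 [0.4437 0.3314 0.021 ]
mid2 [0.4571 0.2754 0.021 ]
```

Run:
```python
from h import *; import pickle
c,s,d=pickle.load(open('wg.pkl','rb'))
def P3(u,v):
    e,r=ray(c,u,v); z=np.median(d[int(v)-1:int(v)+2,int(u)-1:int(u)+2]); return e+r*z
for n,(x,y) in dict(bedmid=(150,500),bedfr=(150,545),bed2=(150,340),darkL=(50,500),darkR=(235,500),ganL=(70,165),ganR=(310,190),ganL2=(62,85),ganR2=(325,120),stop=(180,40),dial=(195,100),counter=(10,400)).items(): print(n,P3(255+x/2.5,y/2.5).round(4))
# profile along column
for v in range(205,235): print(v,P3(315,v).round(4))
c2=cam('top');d2=np.load('top0.npy')
print('top')
for u,v in[(300,250),(320,200),(318,190),(250,220),(330,212),(296,144)]:
    e,r=ray(c2,u,v);print((u,v),(e+r*d2[v,u]).round(4))
```

```text
bedmid [0.4937 0.0019 0.0193]
bedfr [ 0.4674 -0.0045  0.0195]
bed2 [0.579  0.0226 0.0191]
darkL [0.4798 0.0559 0.0188]
darkR [ 0.5052 -0.044   0.019 ]
ganL [0.6473 0.072  0.0678]
ganR [ 0.6627 -0.0283  0.0681]
ganL2 [0.676  0.0813 0.0684]
ganR2 [ 0.69   -0.0262  0.0681]
stop [0.7099 0.0403 0.042 ]
dial [0.6671 0.0257 0.1588]
counter [ 0.5251  0.0909 -0.0007]
205 [4.866e-01 2.000e-04 1.970e-02]
206 [ 4.851e-01 -2.000e-04  1.960e-02]
207 [ 0.4836 -0.0006  0.0194]
208 [ 0.4822 -0.0009  0.0196]
209 [ 0.4808 -0.0012  0.0197]
210 [ 0.4793 -0.0016  0.0197]
211 [ 0.4778 -0.002   0.0194]
212 [ 0.4764 -0.0023  0.0196]
213 [ 0.4749 -0.0027  0.0196]
214 [ 0.4734 -0.003   0.0195]
215 [ 0.4721 -0.0034  0.0201]
216 [ 0.4706 -0.0037  0.02  ]
217 [ 0.469  -0.0041  0.0197]
218 [ 0.4674 -0.0045  0.0195]
219 [ 0.466  -0.0048  0.0197]
220 [ 0.4646 -0.0052  0.0198]
221 [ 0.4627 -0.0056  0.019 ]
222 [ 4.527e-01 -7.400e-03 -2.000e-04]
223 [ 4.511e-01 -7.800e-03 -1.000e-04]
224 [ 4.495e-01 -8.200e-03 -2.000e-04]
225 [ 4.478e-01 -8.600e-03 -4.000e-04]
226 [ 0.4461 -0.009  -0.0005]
227 [ 4.446e-01 -9.300e-03 -4.000e-04]
228 [ 0.4429 -0.0097 -0.0005]
229 [ 0.4411 -0.0102 -0.001 ]
230 [ 0.4394 -0.0106 -0.001 ]
231 [ 0.4379 -0.011  -0.0009]
232 [ 0.4363 -0.0113 -0.0008]
233 [ 4.348e-01 -1.170e-02 -4.000e-04]
234 [ 0.4327 -0.0122 -0.0013]
top
(300, 250) [ 0.3455  0.0614 -0.0013]
(320, 200) [ 0.4865 -0.0008  0.0222]
(318, 190) [0.5176 0.0044 0.016 ]
(250, 220) [0.4366 0.207  0.0029]
(330, 212) [ 0.4537 -0.0288  0.0005]
(296, 144) [0.643  0.0626 0.0674]
```

```bash
cat >> h.py <<'E'
def cloud(c,d):
    K,k1,e,Rm=c; h,w=d.shape
    uu,vv=np.meshgrid(np.arange(w),np.arange(h))
    xx=(uu-K[0,2])/K[0,0];yy=(vv-K[1,2])/K[1,1];px,py=xx.copy(),yy.copy()
    for _ in range(30):
        f=1+k1*(px*px+py*py);px,py=xx/f,yy/f
    q=np.stack([px,py,np.ones_like(px)],-1)*d[...,None]
    W=q@Rm.T+e; W[d<=0]=np.nan
    return W
def mar(W,m,mn=30):
    m=cv2.morphologyEx(m.astype(np.uint8),cv2.MORPH_OPEN,np.ones((2,2),np.uint8))
    n,l,st,_=cv2.connectedComponentsWithStats(m,connectivity=8); out=[]
    for i in range(1,n):
        if st[i,4]<mn: continue
        pt=W[l==i][:,:2].astype(np.float32); (cx,cy),(a,b),t=cv2.minAreaRect(pt)
        out.append((st[i,4],round(cx,4),round(cy,4),round(a,4),round(b,4),round(t,2),st[i,:4].tolist()))
    return sorted(out,key=lambda o:-o[0])
E
python3 - <<'E'
from h import *; import pickle
c,s,d=pickle.load(open('wg.pkl','rb')); W=cloud(c,d); Z=W[...,2]
roi=np.zeros(d.shape,bool); roi[0:232,255:400]=1
for lo,hi in[(.013,.025),(.028,.036),(.063,.073)]:
    print(lo)
    for o in mar(W,roi&(Z>lo)&(Z<hi)): print(o)
print('pad')
roi[:]=0; roi[110:235,45:150]=1
for lo,hi in[(.0175,.025),(.006,.025)]:
    for o in mar(W,roi&(Z>lo)&(Z<hi)): print(o)
# rails in gauge frame: base left & right edges per row
th=np.radians(7.6)
ex=np.array([np.cos(th),np.sin(th)]);ey=np.array([-ex[1],ex[0]])
f0=np.array([.4625,-.004])
for v in range(90,145,3):
    row=W[v,255:400]; z=row[:,2]; r=(z>.027)&(z<.036)
    print(v,[( (256+i-1), ((row[i,:2]-f0)@ex*1000).round(0), ((row[i,:2]-f0)@ey*1000).round(1)) for i in np.where(np.diff(r.astype(int))!=0)[0]])
E
```

```text
0.013
(np.int32(13099), 0.5511, 0.0072, 0.2019, 0.1328, 7.71, [268, 73, 114, 155])
(np.int32(1434), 0.7191, -0.0119, 0.0684, 0.0509, 10.22, [356, 0, 39, 45])
(np.int32(1097), 0.6973, 0.0699, 0.056, 0.039, 16.81, [280, 0, 37, 34])
0.028
(np.int32(457), 0.6096, 0.053, 0.0131, 0.0704, 86.61, [285, 77, 20, 57])
(np.int32(439), 0.6185, -0.0201, 0.0683, 0.0133, 15.34, [349, 84, 13, 58])
0.063
(np.int32(2801), 0.6628, 0.0203, 0.046, 0.1477, 17.5, [274, 31, 118, 55])
pad
(np.int32(2640), 0.4473, 0.3039, 0.099, 0.0571, 13.71, [67, 144, 56, 69])
(np.int32(4030), 0.4457, 0.3042, 0.142, 0.0496, 18.04, [67, 127, 63, 96])
90 [(np.int64(293), np.float64(172.0), np.float64(43.9)), (np.int64(301), np.float64(173.0), np.float64(33.0)), (np.int64(351), np.float64(180.0), np.float64(-26.9)), (np.int64(359), np.float64(181.0), np.float64(-35.7))]
93 [(np.int64(292), np.float64(168.0), np.float64(44.9)), (np.int64(301), np.float64(169.0), np.float64(32.8)), (np.int64(350), np.float64(176.0), np.float64(-26.5)), (np.int64(359), np.float64(177.0), np.float64(-36.4))]
96 [(np.int64(292), np.float64(165.0), n
[... 2612 characters left out ...]
4(-38.4))]
129 [(np.int64(283), np.float64(123.0), np.float64(52.7)), (np.int64(290), np.float64(125.0), np.float64(42.5)), (np.int64(350), np.float64(133.0), np.float64(-32.7)), (np.int64(357), np.float64(135.0), np.float64(-40.1))]
132 [(np.int64(287), np.float64(120.0), np.float64(47.3)), (np.int64(289), np.float64(121.0), np.float64(43.7)), (np.int64(351), np.float64(129.0), np.float64(-34.7)), (np.int64(358), np.float64(131.0), np.float64(-42.2))]
135 [(np.int64(352), np.float64(126.0), np.float64(-36.3)), (np.int64(359), np.float64(128.0), np.float64(-43.9))]
138 [(np.int64(353), np.float64(123.0), np.float64(-37.6)), (np.int64(359), np.float64(124.0), np.float64(-44.4))]
141 []
144 []
```

```bash
python3 -m creep '[[0,[-10,37,0],-0.015],[0,[-10,37,0],0],[0,[-10,37,0],0],[0,[-10,37,0],0],[0,[-10,37,0],0],[0,[-10,37,0],0],[0,[-10,37,-10],0],[0,[-9,38,-15],0]]'
python3 -m creep '[[0,[0,6,-15],0],[0,[0,0,-15],0],[0,[0,0,0],0],[0,[0,0,0],0],[0,[0,0,0],0],[0,[0,0,0],0],[0,[0,0,0],0],[0,[0,0,0],0]]'
python3 - <<'E'
from h import *
c=cam('wrist'); s=read_state(); p,d=read_camera('wrist'); cv2.imwrite('pics/wp.png',p)
import pickle; pickle.dump((c,s,d),open('wp.pkl','wb')); print(s['time'],s['tool_pos'],s['q'])
M=R.from_rotvec(s['tcp_rot']).as_matrix(); print(np.degrees(np.arctan2(M[1,1],M[0,1]))+180)
W=cloud(c,d);Z=W[...,2]; roi=np.zeros(d.shape,bool); roi[20:320,225:425]=1
for lo,hi in[(.0175,.026),(.006,.026)]:
    for o in mar(W,roi&(Z>lo)&(Z<hi),100): print(o)
E
```

```text
time: 2.92
tool_pos: [0.4687, 0.3001, 0.2245]
tcp_rot: [2.104, 0.248, -2.094]
wrist_force: [-0.1, -0.4, 0.0]
width: 1.003
time: 3.58
tool_pos: [0.4687, 0.3046, 0.1935]
tcp_rot: [2.1, 0.247, -2.096]
wrist_force: [0.3, 0.2, 0.1]
width: 1.002
3.5833 [0.46870289 0.304588   0.19352143] [5.31689235e-01 7.14921118e-02 1.89833157e+00 3.89637441e-05
 1.16982869e+00 1.86873332e+00]
103.39217921818954
(np.int32(3613), 0.4463, 0.303, 0.1037, 0.0542, 16.56, [296, 149, 50, 79])
(np.int32(111), 0.2353, 0.3759, 0.0176, 0.029, 87.21, [231, 312, 16, 9])
(np.int32(4900), 0.4479, 0.3019, 0.1459, 0.0483, 19.3, [296, 128, 50, 112])
(np.int32(490), 0.548, 0.4125, 0.1165, 0.0056, 13.08, [237, 21, 16, 114])
(np.int32(289), 0.2448, 0.3746, 0.0188, 0.0479, 86.03, [231, 296, 20, 25])
```

View pics/wp.png

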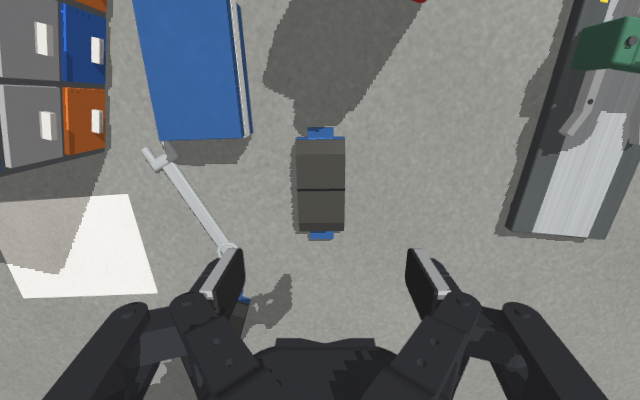

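Run:
```python
from h import *; import pickle
c,s,d=pickle.load(open('wp.pkl','rb')); W=cloud(c,d)
p=cv2.imread('pics/wp.png')
cv2.imwrite('pics/wpc.png',cv2.resize(p[115:250,280:360],None,fx=4.4,fy=4.4,interpolation=cv2.INTER_CUBIC))
print(onplane(c,297,189.5,.021),onplane(c,344.5,189.5,.021))
print('ears',onplane(c,320,128,.009),onplane(c,320.5,240,.009))
th=np.radians(13.4);ex=np.array([np.cos(th),np.sin(th)]);ey=np.array([-ex[1],ex[0]])
for v in(160,175,200,215):
    row=W[v,285:360];m=row[:,2]>.017;i=np.where(m)[0]
    q=(row[i][:,:2]-s['tool_pos'][:2])*1000
    print(v,i.min()+285,i.max()+285,(q@ey)[[0,-1]],(q@ex).mean())
```

```text
[0.44395854 0.33278605 0.021     ] [0.45684535 0.27887    0.021     ]
ears [0.51751684 0.32258393 0.009     ] [0.38030745 0.28993469 0.009     ]
160 296 344 [ 33.34961372 -20.93990464] 17.18404064741887
175 296 344 [ 33.85905899 -21.39462135] -0.2348366989303367
200 297 344 [ 33.65892191 -22.0401975 ] -30.77901166057029
215 298 343 [ 33.02129404 -21.28237754] -49.93500759641262
```

View pics/wpc.png

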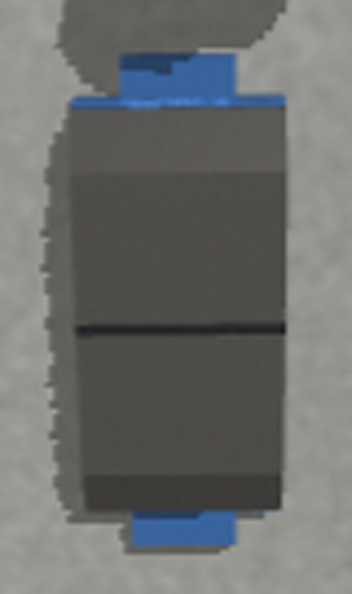

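This crop confirms pad A, with blue ears and a dark chamfered lining. The groove runs from (297,189) to (344,189), so the centre is at about (0.450, 0.306) with a yaw of 13.4°. I'll go down and grip.

```bash
python3 -m creep '[[0,[-18.7,1.4,-20],0],[0,[0,0,-35],0],[0,[0,0,-35],0],[0,[0,0,-35],0],[0,[0,0,-30],0],[0,[0,0,-20],0],[0,[0,0,-10],0],[0,[0,0,-5],0]]' 45
python3 -m creep '[[0,[0,0,-3],0],[120,[0,0,0],0],[255,[0,0,0],0],[255,[0,0,0],0],[255,[0,0,0],0],[255,[0,0,0],0],[255,[0,0,0],0],[255,[0,0,0],0]]' 45
```

```text
time: 4.3
tool_pos: [0.4482, 0.3055, 0.0007]
tcp_rot: [2.094, 0.246, -2.099]
wrist_force: [0.6, 0.3, 0.4]
width: 0.998
time: 4.97
tool_pos: [0.4508, 0.3068, 0.0013]
tcp_rot: [2.101, 0.249, -2.094]
wrist_force: [-0.0, -0.8, 7.0]
width: 0.645
```

```bash
python3 -m creep '[[40,[0,0,0],0],[40,[0,0,4],0],[40,[0,0,0],0],[255,[0,0,0],0],[255,[0,0,0],0],[255,[0,0,0],0],[255,[0,0,0],0],[255,[0,0,0],0]]' 45
python3 -m creep '[[255,[0,0,5],0],[255,[0,0,15],0],[255,[0,0,20],0],[255,[0,0,30],0],[255,[0,0,30],0],[255,[0,0,20],0],[255,[0,0,0],0],[255,[0,0,0],0]]'
python3 - <<'E'
from h import *
s=read_state();print(s['wrist_force'],s['torque'],s['tool_pos'])
p,d=read_camera('wrist');cv2.imwrite('pics/wl.png',p)
E
```

```text
time: 5.63
tool_pos: [0.4494, 0.3066, 0.0038]
tcp_rot: [2.098, 0.248, -2.097]
wrist_force: [-1.9, 0.3, 5.2]
width: 0.643
time: 6.3
tool_pos: [0.4493, 0.3062, 0.1233]
tcp_rot: [2.098, 0.248, -2.096]
wrist_force: [-0.6, -1.2, -5.7]
width: 0.641
[-0.59734568 -1.24048152 -5.65828776] [ 0.01725939 -0.05579992  0.00896752] [0.44932788 0.30619922 0.12334286]
```

View pics/wl.png

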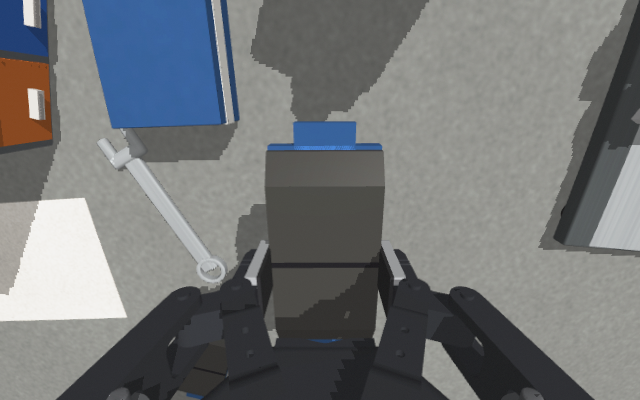

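```bash
python3 -m creep '[[255,[10,-30,0],-0.02],[255,[12,-38,0],-0.03],[255,[12,-38,0],-0.03],[255,[12,-38,0],-0.021],[255,[12,-38,0],0],[255,[12,-38,0],0],[255,[12,-38,0],0],[255,[10,-28,0],0]]'
python3 -m creep '[[255,[3.6,-10.3,-15],0],[255,[0,0,-15],0],[255,[0,0,-15],0],[255,[0,0,0],0],[255,[0,0,0],0],[255,[0,0,0],0],[255,[0,0,0],0],[255,[0,0,0],0]]'
python3 - <<'E'
from h import *
c=cam('wrist'); s=read_state(); p,d=read_camera('wrist'); cv2.imwrite('pics/wm.png',p)
import pickle; pickle.dump((c,s,d),open('wm.pkl','wb')); print(s['time'],s['tool_pos'])
M=R.from_rotvec(s['tcp_rot']).as_matrix(); print(np.degrees(np.arctan2(M[1,1],M[0,1]))+90)
E
```

```text
time: 7.02
tool_pos: [0.539, 0.0171, 0.1197]
tcp_rot: [2.146, 0.143, -2.159]
wrist_force: [-0.2, 0.4, -4.3]
width: 0.642
time: 7.68
tool_pos: [0.5455, 0.0102, 0.0792]
tcp_rot: [2.154, 0.145, -2.15]
wrist_force: [0.8, -0.6, -5.3]
width: 0.646
7.6833 [0.54554428 0.01020621 0.07920711]
7.700340212270916
```

View pics/wm.png

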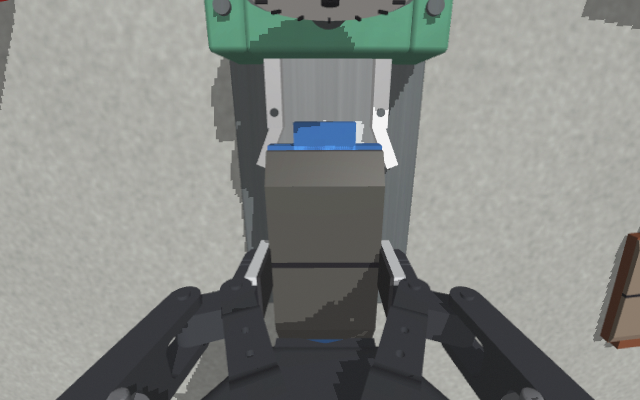

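Run:
```python
from h import *; import pickle
c,s,d=pickle.load(open('wm.pkl','rb')); W=cloud(c,d)
th=np.radians(7.7);ex=np.array([np.cos(th),np.sin(th)]);ey=np.array([-ex[1],ex[0]])
t=s['tool_pos'][:2]
def rep(v,u0,u1,lo,hi):
    row=W[v,u0:u1];m=(row[:,2]>lo)&(row[:,2]<hi);e=np.where(np.diff(m.astype(int))!=0)[0]
    print(v,[(u0+int(i),*(((row[j,:2]-t)@np.stack([ex,ey],1))*1000).round(1)) for i in e for j in [i if m[i] else i+1]])
for v in(65,80,95,105,115,125): rep(v,240,410,.026,.037)
print('pad')
for v in(127,135,143,148,165,180,200,230): rep(v,250,400,.045,.12)
print(np.nanmedian(W[200:230,310:340,2]))
```

```text
65 [(263, np.float64(102.0), np.float64(38.3)), (281, np.float64(102.4), np.float64(28.3)), (374, np.float64(102.0), np.float64(-30.5)), (391, np.float64(102.1), np.float64(-40.6))]
80 [(264, np.float64(93.2), np.float64(38.1)), (281, np.float64(93.6), np.float64(28.8)), (372, np.float64(93.6), np.float64(-30.3)), (390, np.float64(93.3), np.float64(-40.4))]
95 [(265, np.float64(84.3), np.float64(38.2)), (281, np.float64(84.3), np.float64(28.9)), (372, np.float64(84.4), np.float64(-30.5)), (389, np.float64(84.4), np.float64(-40.4))]
105 [(265, np.float64(78.2), np.float64(38.5)), (282, np.float64(78.1), np.float64(28.9)), (371, np.float64(78.2), np.float64(-30.4)), (388, np.float64(78.2), np.float64(-40.2))]
115 [(265, np.float64(72.0), np.float64(38.9)), (282, np.float64(71.8), np.float64(28.7)), (371, np.float64(71.9), np.float64(-30.3)), (387, np.float64(72.0), np.float64(-40.0))]
125 [(266, np.float64(65.6), np.float64(38.6)), (282, np.float64(65.5), np.float64(28.8)), (370, np.float64(65.3), np.float64(-30.4)), (387, np.float64(65.7), np.float64(-40.3))]
pad
127 [(292, np.float64
[... 380 characters left out ...]
(28.6)), (381, np.float64(58.8), np.float64(-26.8))]
165 [(264, np.float64(52.0), np.float64(28.6)), (383, np.float64(52.0), np.float64(-26.8))]
180 [(264, np.float64(45.6), np.float64(28.4)), (266, np.float64(45.7), np.float64(27.8)), (267, np.float64(45.6), np.float64(27.0)), (384, np.float64(45.5), np.float64(-27.0))]
200 [(264, np.float64(35.9), np.float64(28.9)), (380, np.float64(36.4), np.float64(-25.4)), (381, np.float64(36.2), np.float64(-26.4)), (383, np.float64(36.1), np.float64(-27.0))]
230 [(267, np.float64(20.7), np.float64(28.3)), (336, np.float64(20.7), np.float64(-4.9)), (337, np.float64(20.7), np.float64(-5.9)), (381, np.float64(20.4), np.float64(-27.1))]
0.09555006834898913
```

```bash
python3 -m creep '[[255,[0.2,-1.7,-10],0],[255,[0,0,-20],0],[255,[0,0,-15],0],[255,[0,0,-4],0],[255,[0,0,-2],0],[255,[0,0,0],0],[255,[0,0,0],0],[255,[0,0,0],0]]'
python3 -m creep '[[255,[0,0,-0.5],0],[255,[0,0,-0.5],0],[255,[0,0,-0.5],0],[255,[0,0,0],0],[255,[0,0,0],0],[255,[0,0,0],0],[255,[0,0,0],0],[255,[0,0,0],0]]'
```

```text
time: 8.4
tool_pos: [0.5462, 0.0082, 0.0285]
tcp_rot: [2.154, 0.144, -2.15]
wrist_force: [-0.3, 1.0, -4.4]
width: 0.643
time: 9.07
tool_pos: [0.545, 0.0082, 0.0258]
tcp_rot: [2.152, 0.144, -2.152]
wrist_force: [0.3, 0.3, -5.1]
width: 0.641
```

```bash
python3 -m creep '[[255,[0,0,-0.4],0],[255,[0,0,-0.4],0],[255,[0,0,-0.4],0],[255,[0,0,0],0],[255,[0,0,0],0],[255,[0,0,0],0],[255,[0,0,0],0],[255,[0,0,0],0]]'
```

```text
time: 9.73
tool_pos: [0.545, 0.0082, 0.0247]
tcp_rot: [2.152, 0.144, -2.152]
wrist_force: [-0.4, 0.2, -5.4]
width: 0.638
```

```bash
python3 -m creep '[[255,[0,0,-0.3],0],[255,[0,0,0],0],[255,[0,0,-0.3],0],[255,[0,0,0],0],[255,[0,0,-0.2],0],[255,[0,0,0],0],[255,[0,0,0],0],[255,[0,0,0],0]]'
```

```text
time: 10.4
tool_pos: [0.545, 0.0082, 0.0239]
tcp_rot: [2.152, 0.144, -2.152]
wrist_force: [-0.7, 0.3, -3.9]
width: 0.645
```

```bash
python3 -m creep '[[255,[0,0,-0.3],0],[255,[0,0,0],0],[255,[0,0,0],0],[255,[0,0,0],0],[255,[0,0,-0.2],0],[255,[0,0,0],0],[255,[0,0,0],0],[255,[0,0,0],0]]'
```

```text
time: 11.07
tool_pos: [0.5451, 0.0082, 0.0239]
tcp_rot: [2.152, 0.144, -2.152]
wrist_force: [-3.2, -0.4, 4.5]
width: 0.637
```

```bash
python3 -m creep '[[255,[0,0,0.3],0],[255,[0,0,0],0],[0,[0,0,0],0],[0,[0,0,0],0],[0,[0,0,0],0],[0,[0,0,0],0],[0,[0,0,0],0],[0,[0,0,5],0]]'
python3 - <<'E'
from h import *; import pickle
c,s,d=pickle.load(open('wg.pkl','rb')); W=cloud(c,d)
th=np.radians(7.7);ex=np.array([np.cos(th),np.sin(th)]);ey=np.array([-ex[1],ex[0]])
mouth=np.array([.6093,.0185])
for u in (318,325,332,345):
  print(u)
  for v in range(0,34,2):
    q=W[v,u]; g=(q[:2]-mouth)
    print((v,round(g@ex*1000-10,1),round(g@ey*1000,1),round(q[2]*1000,1)),end=' ')
  print()
cs=cam('side')
def G(x,y,z): 
    q=mouth+ex*(x+10)/1000+ey*y/1000; return [*q,z]
for x in(-150,-10,30,70,83,107,150): print(x,proj(cs,G(x,0,.04)).round(1),proj(cs,G(x,65,.02)).round(1))
p=cv2.imread('pics/side0.png'); cv2.imwrite('pics/sg.png',cv2.resize(p[165:240,205:330],None,fx=6,fy=6,interpolation=cv2.INTER_CUBIC))
E
```

```text
time: 11.73
tool_pos: [0.5442, 0.0082, 0.0278]
tcp_rot: [2.15, 0.144, -2.154]
wrist_force: [0.4, 0.3, -0.5]
width: 0.999
318
(0, np.float64(106.5), np.float64(19.4), np.float64(42.6)) (2, np.float64(104.4), np.float64(19.2), np.float64(43.1)) (4, np.float64(103.3), np.float64(19.1), np.float64(40.6)) (6, np.float64(101.0), np.float64(18.8), np.float64(42.0)) (8, np.float64(99.3), np.float64(18.7), np.float64(41.2)) (10, np.float64(97.0), np.float64(18.4), np.float64(42.8)) (12, np.float64(95.2), np.float64(18.2), np.float64(42.4)) (14, np.float64(93.5), np.float64(18.0), np.float64(41.7)) (16, np.float64(91.6), np.float64(17.8), np.float64(41.8)) (18, np.float64(89.9), np.float64(17.7), np.float64(40.6)) (20, np.float64(88.0), np.float64(17.5), np.float64(40.5)) (22, np.float64(85.7), np.float64(17.2), np.float64(42.4)) (24, np.float64(63.8), np.float64(12.8), np.float64(130.3)) (26, np.float64(62.4), np.float64(12.6), np.float64(130.3)) (28, np.float64(58.7), np.float64(12.0), np.float64(140.7)) (30, np.float64(57.2), np.float64(11.8), np.float64(141.2)) (32, np.float64(55.8), np.fl
[... 2567 characters left out ...]
(18, np.float64(93.2), np.float64(-11.5), np.float64(41.2)) (20, np.float64(90.8), np.float64(-11.7), np.float64(43.0)) (22, np.float64(89.2), np.float64(-12.0), np.float64(41.6)) (24, np.float64(87.3), np.float64(-12.3), np.float64(41.3)) (26, np.float64(64.0), np.float64(-9.0), np.float64(134.1)) (28, np.float64(62.7), np.float64(-9.2), np.float64(133.7)) (30, np.float64(59.4), np.float64(-9.1), np.float64(142.3)) (32, np.float64(58.3), np.float64(-9.3), np.float64(141.0)) 
-150 [312.6 208.7] [309.9 225.3]
-10 [270.2 205.1] [266.4 221.5]
30 [258.3 204.1] [254.1 220.4]
70 [246.4 203.1] [242.  219.3]
83 [242.6 202.8] [238. 219.]
107 [235.5 202.2] [230.7 218.3]
150 [222.9 201.1] [217.8 217.2]
```

View pics/sg.png

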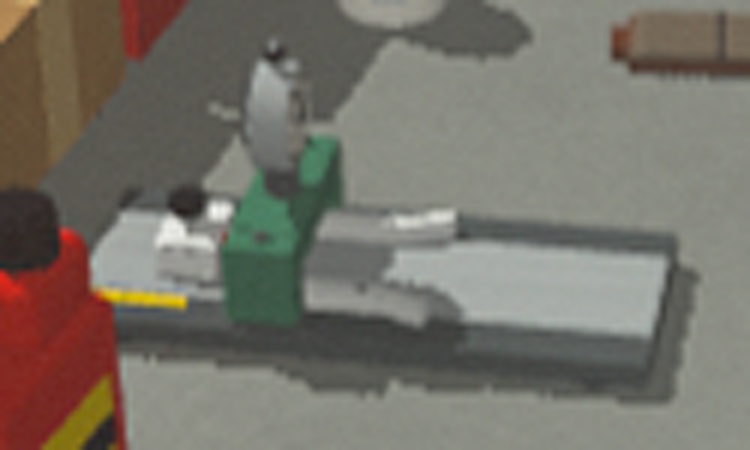

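```bash
python3 -m creep '[[0,[0,0,15],0],[0,[0,0,30],0],[120,[-20,-2.7,0],0],[255,[-30,-4.1,0],0],[255,[-30,-4.1,0],0],[255,[-14,-1.9,0],0],[255,[0,0,0],0],[255,[0,0,0],0]]'
python3 - <<'E'
from h import *
c=cam('wrist'); s=read_state(); p,d=read_camera('wrist'); cv2.imwrite('pics/wr.png',p)
import pickle; pickle.dump((c,s,d),open('wr.pkl','wb')); print(s['time'],s['tool_pos'],s['width'])
W=cloud(c,d)
th=np.radians(7.7);ex=np.array([np.cos(th),np.sin(th)]);ey=np.array([-ex[1],ex[0]]);t=s['tool_pos'][:2]
def rep(v,u0,u1,lo,hi):
    row=W[v,u0:u1];m=(row[:,2]>lo)&(row[:,2]<hi);e=np.where(np.diff(m.astype(int))!=0)[0]
    print(v,[(u0+int(i),*(((row[j,:2]-t)@np.stack([ex,ey],1))*1000).round(1)) for i in e for j in [i if m[i] else i+1]])
for v in range(30,300,15): rep(v,250,400,.0255,.05)
E
```

```text
time: 12.4
tool_pos: [0.451, -0.0047, 0.0741]
tcp_rot: [2.154, 0.144, -2.151]
wrist_force: [0.9, 0.2, -0.4]
width: 0.143
12.4 [ 0.4509979  -0.00467208  0.07411416] 0.14288257122840783
30 [(273, np.float64(118.7), np.float64(28.9)), (374, np.float64(118.5), np.float64(-26.9))]
45 [(274, np.float64(110.8), np.float64(28.5)), (278, np.float64(110.7), np.float64(26.7)), (279, np.float64(110.8), np.float64(25.7)), (374, np.float64(111.0), np.float64(-27.3))]
60 [(275, np.float64(103.0), np.float64(28.3)), (373, np.float64(103.0), np.float64(-27.0))]
75 [(276, np.float64(95.1), np.float64(28.2)), (373, np.float64(95.0), np.float64(-27.3))]
90 [(276, np.float64(86.8), np.float64(28.4)), (368, np.float64(86.8), np.float64(-24.9)), (369, np.float64(86.8), np.float64(-26.1)), (372, np.float64(86.8), np.float64(-27.3))]
105 [(277, np.float64(78.4), np.float64(28.4)), (371, np.float64(78.4), np.float64(-26.8))]
120 [(277, np.float64(69.7), np.float64(28.8)), (364, np.float64(69.7), np.float64(-23.2)), (365, np.float64(69.6), np.float64(-24.4)), (370, np.float64(69.7), np.float64(-26.8))]
135 [(278, np.float64(60.7), np.float64(28.7)), (370, np.float64(60.7), np.float64(-27.3))]
150 [(279, np.float64(51.3), np.float64(28.7)), (368, np.float64(51.3), np.float64(-26.6))]
165 [(282, np.float64(40.3), np.float64(28.2)), (366, np.float64(40.5), np.float64(-26.6))]
180 [(302, np.float64(28.9), np.float64(15.5)), (346, np.float64(28.9), np.float64(-14.0))]
195 []
210 []
225 []
240 []
255 []
270 []
285 []
```

View pics/wr.png

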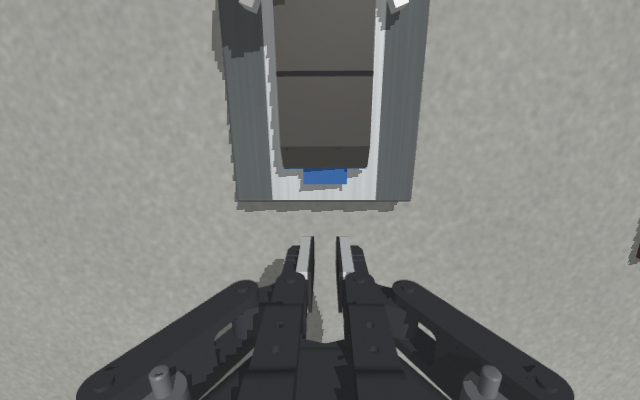

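```bash
python3 -m creep '[[255,[0,0,-20],0],[255,[0,0,-20],0],[255,[0,0,-8.5],0],[255,[5,0.7,0],0],[255,[3,0.4,0],0],[255,[2,0.3,0],0],[255,[1,0.1,0],0],[255,[1,0.1,0],0]]' 20
python3 -m creep '[[255,[1.5,0.2,0],0],[255,[1.5,0.2,0],0],[255,[1.5,0.2,0],0],[255,[1.5,0.2,0],0],[255,[1.5,0.2,0],0],[255,[1.5,0.2,0],0],[255,[1.5,0.2,0],0],[255,[1.5,0.2,0],0]]'
```

```text
time: 13.12
tool_pos: [0.4644, -0.003, 0.0261]
tcp_rot: [2.154, 0.144, -2.15]
wrist_force: [-0.4, -0.6, -0.2]
width: 0.001
time: 13.78
tool_pos: [0.475, -0.0014, 0.0251]
tcp_rot: [2.152, 0.144, -2.153]
wrist_force: [-2.7, -0.7, 1.4]
width: 0.002
```

```bash
python3 -m creep '[[255,[2.5,0.33,0],0],[255,[2.5,0.34,0],0],[255,[2.5,0.33,0],0],[255,[2.5,0.34,0],0],[255,[2.5,0.33,0],0],[255,[2.5,0.34,0],0],[255,[2.5,0.33,0],0],[255,[2.5,0.34,0],0]]'
python3 - <<'E'
from h import *
c=cam('wrist'); s=read_state(); p,d=read_camera('wrist'); cv2.imwrite('pics/ws.png',p)
import pickle; pickle.dump((c,s,d),open('ws.pkl','wb')); print(s['time'],s['tool_pos'],s['wrist_force'])
E
```

```text
time: 14.45
tool_pos: [0.4953, 0.0013, 0.0251]
tcp_rot: [2.152, 0.144, -2.152]
wrist_force: [-3.0, -0.4, 0.3]
width: -0.003
14.45 [0.49527147 0.00134456 0.0251061 ] [-3.02378583 -0.3968649   0.29339183]
```

View pics/ws.png

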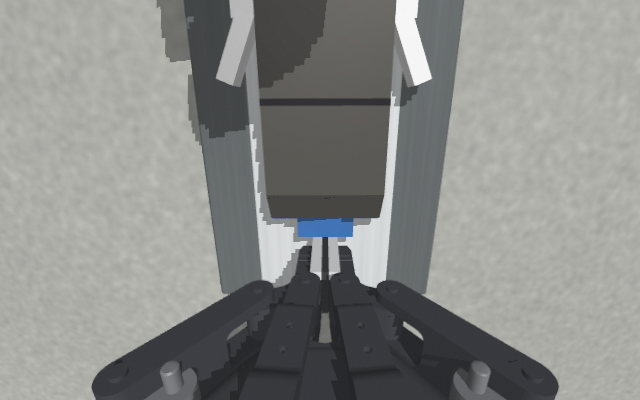

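Run:
```python
from h import *; import pickle
c,s,d=pickle.load(open('ws.pkl','rb'))
th=np.radians(7.7);ex=np.array([np.cos(th),np.sin(th)]);ey=np.array([-ex[1],ex[0]]);t=s['tool_pos'][:2]
g=lambda u,v,z:((onplane(c,u,v,z)[:2]-t)@np.stack([ex,ey],1)*1000).round(1)
print('groove',g(260,101.5,.041),g(392,101.5,.041))
print('ear rear',g(325,236.5,.029),g(325,218,.029))
print('flare ends',g(217,81,.032),g(237,86,.032),g(410,86,.032),g(431,80,.032))
print('knees',g(253,20,.032),g(397,17,.032))
```

```text
groove [80.4 28.1] [ 80.4 -28.1]
ear rear [10.7  0.4] [21.6  0.4]
flare ends [89.3 48.8] [87.1 40. ] [ 87.1 -37.7] [ 89.7 -47. ]
knees [113.4  30.8] [114.5 -29.9]
```

```bash
python3 -m creep '[[255,[2.5,0.33,0],0],[255,[2.5,0.34,0],0],[255,[2.5,0.33,0],0],[255,[2.5,0.34,0],0],[255,[2.5,0.33,0],0],[255,[2.5,0.34,0],0],[255,[2.5,0.33,0],0],[255,[2.5,0.34,0],0]]'
python3 -m creep '[[255,[2,0.27,0],0],[255,[2,0.27,0],0],[255,[2,0.27,0],0],[255,[2,0.27,0],0],[255,[2,0.27,0],0],[255,[2,0.27,0],0],[255,[2,0.27,0],0],[255,[2,0.27,0],0]]'
```

```text
time: 15.17
tool_pos: [0.5153, 0.004, 0.0251]
tcp_rot: [2.152, 0.144, -2.152]
wrist_force: [-2.3, 0.3, 0.5]
width: -0.001
time: 15.83
tool_pos: [0.5312, 0.0062, 0.0251]
tcp_rot: [2.152, 0.144, -2.152]
wrist_force: [-1.9, -1.1, -0.4]
width: 0.001
```

```bash
python3 -m creep '[[255,[1.2,0.16,0],0],[255,[1.2,0.16,0],0],[255,[1.2,0.16,0],0],[255,[1.2,0.16,0],0],[255,[1.2,0.16,0],0],[255,[1.2,0.16,0],0],[255,[1.2,0.16,0],0],[255,[1.2,0.17,0],0]]'
python3 -m creep '[[255,[0.5,0.06,0],0],[255,[0.5,0.07,0],0],[255,[0.5,0.07,0],0],[255,[0.5,0.07,0],0],[255,[0.5,0.06,0],0],[255,[0.5,0.07,0],0],[255,[0.5,0.07,0],0],[255,[0.5,0.07,0],0]]'
```

```text
time: 16.5
tool_pos: [0.5393, 0.0073, 0.025]
tcp_rot: [2.149, 0.144, -2.155]
wrist_force: [-5.9, -0.4, 4.4]
width: -0.005
time: 17.17
tool_pos: [0.5431, 0.0079, 0.025]
tcp_rot: [2.149, 0.144, -2.156]
wrist_force: [-6.4, -1.4, 4.3]
width: -0.003
```

```bash
python3 -m creep '[[255,[0.5,0.06,0],0],[255,[0.5,0.07,0],0],[255,[0.5,0.07,0],0],[255,[0.5,0.07,0],0],[255,[0.5,0.06,0],0],[255,[0.5,0.07,0],0],[255,[0.5,0.07,0],0],[255,[0.5,0.07,0],0]]'
```

```text
time: 17.83
tool_pos: [0.5475, 0.0085, 0.025]
tcp_rot: [2.15, 0.144, -2.155]
wrist_force: [-4.1, -0.3, 3.1]
width: -0.001
```

Past the bump and moving freely, with the centre at about gauge x 8.4. I'll carry on in small steps.

```bash
python3 -m creep '[[255,[0.4,0.05,0],0],[255,[0.4,0.06,0],0],[255,[0.4,0.05,0],0],[255,[0.4,0.05,0],0],[255,[0.4,0.05,0],0],[255,[0.4,0.06,0],0],[255,[0.3,0.04,0],0],[255,[0.3,0.04,0],0]]'
```

```text
time: 18.5
tool_pos: [0.5506, 0.0088, 0.025]
tcp_rot: [2.15, 0.144, -2.155]
wrist_force: [-5.7, -0.7, 3.2]
width: -0.002
```

```bash
python3 -m creep '[[255,[0.2,0.03,0],0],[255,[0.2,0.03,0],0],[255,[0.2,0.02,0],0],[255,[0.2,0.03,0],0],[255,[0.2,0.03,0],0],[255,[0.2,0.02,0],0],[255,[0,0,0],0],[255,[0,0,0],0]]'
python3 -m creep '[[255,[0.2,0.03,0],0],[255,[0.2,0.03,0],0],[255,[0.2,0.02,0],0],[255,[0.2,0.03,0],0],[255,[0.2,0.03,0],0],[255,[0.2,0.02,0],0],[255,[0,0,0],0],[255,[0,0,0],0]]'
```

```text
time: 19.17
tool_pos: [0.5518, 0.009, 0.0251]
tcp_rot: [2.15, 0.144, -2.154]
wrist_force: [-5.8, -0.5, 4.2]
width: 0.005
time: 19.83
tool_pos: [0.553, 0.0092, 0.025]
tcp_rot: [2.15, 0.144, -2.155]
wrist_force: [-5.2, 0.1, 4.0]
width: 0.003
```

```bash
python3 -m creep '[[255,[0.2,0.03,0],0],[255,[0.2,0.03,0],0],[255,[0.2,0.02,0],0],[255,[0.2,0.03,0],0],[255,[0.2,0.03,0],0],[255,[0,0,0],0],[255,[0,0,0],0],[255,[0,0,0],0]]'
```

```text
time: 20.5
tool_pos: [0.553, 0.0092, 0.025]
tcp_rot: [2.148, 0.144, -2.157]
wrist_force: [-6.7, -1.3, 5.6]
width: -0.002
```

```bash
python3 -m creep '[[255,[0.2,0.03,0],0],[255,[0.2,0.03,0],0],[255,[0.2,0.02,0],0],[255,[0.2,0.03,0],0],[255,[0.2,0.03,0],0],[255,[0,0,0],0],[255,[0,0,0],0],[255,[0,0,0],0]]'
```

```text
time: 21.17
tool_pos: [0.5531, 0.0092, 0.0249]
tcp_rot: [2.145, 0.144, -2.159]
wrist_force: [-9.4, -2.5, 8.0]
width: -0.001
```

Position has stalled at 0.5531 while the force climbs to 9 N, which looks like the stop. I'll back off and check.

```bash
python3 -m creep '[[255,[-1.5,-0.2,0],0],[255,[-1.5,-0.2,0],0],[255,[-10,-1.3,0],0],[255,[-30,-4,0],0],[255,[-30,-4,10],0],[255,[-10,-1,30],0],[255,[0,0,40],0],[255,[0,0,40],0]]'
python3 - <<'E'
from h import *
c=cam('wrist'); s=read_state(); p,d=read_camera('wrist'); cv2.imwrite('pics/wf.png',p)
import pickle; pickle.dump((c,s,d),open('wf.pkl','wb')); print(s['time'],s['tool_pos'],s['wrist_force'])
p,_=read_camera('side'); cv2.imwrite('pics/side2.png',p); cv2.imwrite('pics/sg2.png',cv2.resize(p[165:240,205:330],None,fx=6,fy=6,interpolation=cv2.INTER_CUBIC))
p,_=read_camera('top'); cv2.imwrite('pics/top2.png',p)
E
```

```text
time: 21.83
tool_pos: [0.4707, -0.0012, 0.1451]
tcp_rot: [2.15, 0.144, -2.155]
wrist_force: [1.0, -0.7, 1.4]
width: -0.002
21.8333 [ 0.47071983 -0.0012019   0.14509234] [ 0.98645303 -0.71388637  1.35501551]
```

View pics/wf.png

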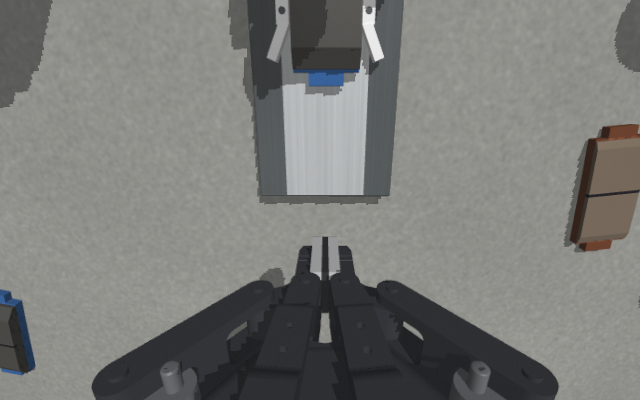

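View pics/sg2.png

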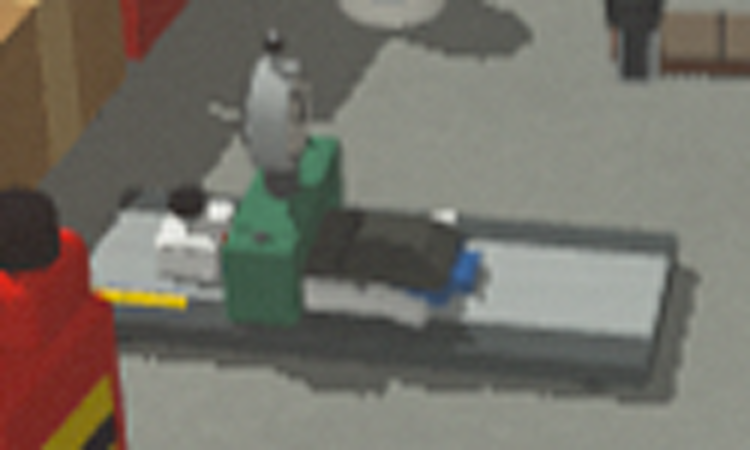

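View pics/top2.png

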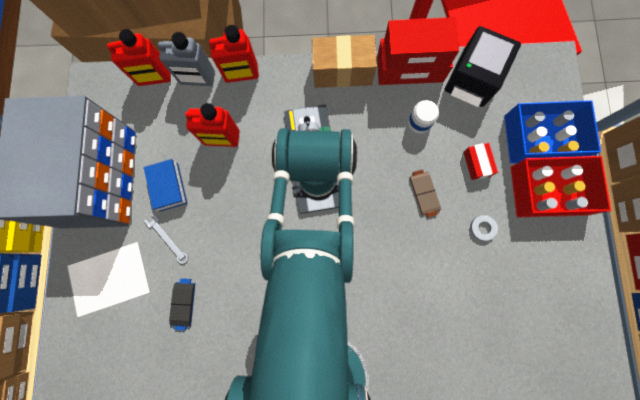

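Run:
```python
from h import *; import pickle
c,s,d=pickle.load(open('wf.pkl','rb')); W=cloud(c,d)
th=np.radians(7.7);ex=np.array([np.cos(th),np.sin(th)]);ey=np.array([-ex[1],ex[0]]);t=np.array([.6093,.0185])
g=lambda u,v,z:((onplane(c,u,v,z)[:2]-t)@np.stack([ex,ey],1)*1000).round(1)+[-10,0]
print('ear rear',g(327,86.5,.029),'plate rear',g(327,72,.029),'flare',g(271,61,.032),g(380,60,.032))
print('knee',g(285,26,.032),g(370,26,.032))
a=cv2.imread('pics/side0.png');b=cv2.imread('pics/side2.png')
x=np.hstack([cv2.resize(i[190:220,225:258],None,fx=12,fy=12,interpolation=cv2.INTER_NEAREST) for i in(a,b)])
cv2.imwrite('pics/btn.png',x)
```

```text
ear rear [-57.9  -2.3] plate rear [-46.3  -2.2] flare [-38.   44.1] [-37.3 -46. ]
knee [-12.2  31.5] [-12.2 -36.6]
```

View pics/btn.png

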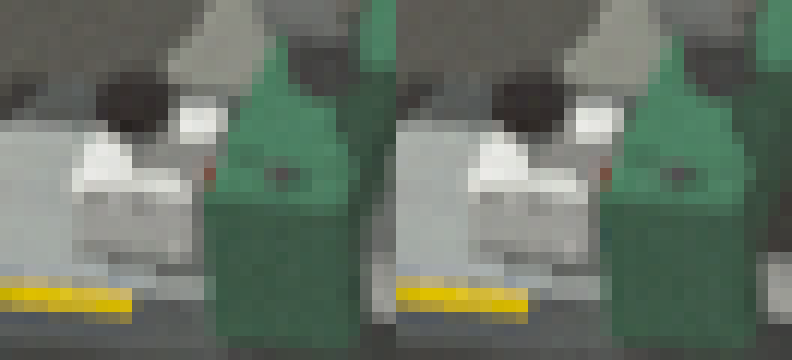

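Run:
```python
from h import *
c=cam('side')
th=np.radians(7.7);ex=np.array([np.cos(th),np.sin(th)]);ey=np.array([-ex[1],ex[0]]);t=np.array([.6093,.0185])
g=lambda u,v,z:((onplane(c,u,v,z)[:2]-t)@np.stack([ex,ey],1)*1000).round(1)+[-10,0]
for z in(.02,.026,.03,.035,.04):print(z,'red',g(242.3,204.3,z),'stop corner top',g(241,205,z),'bot',g(241.2,211.5,z), 'stopback',g(231.5,206,z))
print('gantry near front/rear bottom',g(255,218.5,.02),g(242.7,218,.02), 'flare',g(205+425/6,165+318/6,.02),'earrear',g(205+480/6,165+268/6,.029))
a=cv2.imread('pics/side0.png');b=cv2.imread('pics/side2.png')
print(a[202:207,239:246].tolist());print(b[202:207,239:246].tolist())
```

```text
0.02 red [ 90.2 -20.1] stop corner top [ 93.4 -15.3] bot [83.3 22.1] stopback [123.3  -4.6]
0.026 red [ 87.6 -11.3] stop corner top [90.8 -6.6] bot [80.8 30.6] stopback [120.5   4. ]
0.03 red [85.9 -5.5] stop corner top [89.1 -0.8] bot [79.1 36.2] stopback [118.6   9.8]
0.035 red [83.7  1.8] stop corner top [87.   6.5] bot [77.  43.3] stopback [116.3  17. ]
0.04 red [81.6  9.1] stop corner top [84.8 13.8] bot [74.9 50.3] stopback [114.   24.2]
gantry near front/rear bottom [29.6 54.3] [69.4 57.5] flare [-36.1  41.5] earrear [-59.5   3. ]
[[[129, 134, 134], [128, 134, 133], [131, 135, 134], [128, 132, 133], [107, 116, 103], [90, 118, 69], [89, 114, 71]], [[128, 133, 131], [131, 135, 135], [128, 132, 136], [108, 114, 128], [110, 128, 99], [90, 118, 71], [86, 109, 70]], [[176, 182, 181], [133, 137, 137], [131, 137, 144], [70, 82, 119], [104, 132, 83], [97, 127, 75], [99, 127, 76]], [[211, 218, 216], [174, 179, 179], [121, 125, 128], [81, 103, 98], [98, 128, 74], [95, 124, 74], [99, 128, 77]], [[177, 183, 182], [178, 183, 184], [106, 112, 108], [84, 108, 69], [87, 110, 70], [86, 110, 71], [86, 112, 69]]]
[[[132, 137, 136], [129, 135, 135], [132, 135, 135], [129, 134, 134], [108, 120, 107], [90, 119, 70], [90, 115, 70]], [[129, 134, 133], [133, 138, 137], [130, 132, 138], [110, 116, 128], [110, 130, 99], [90, 117, 71], [87, 111, 70]], [[179, 186, 183], [133, 136, 135], [131, 135, 144], [67, 81, 117], [106, 135, 84], [98, 127, 75], [100, 127, 78]], [[212, 219, 218], [176, 181, 181], [126, 132, 133], [81, 103, 101], [99, 130, 76], [97, 126, 74], [102, 129, 81]], [[180, 186, 183], [182, 188, 187], [106, 114, 110], [86, 108, 70], [85, 111, 68], [88, 113, 72], [91, 115, 72]]]
```

The seat button needs a direct view, because the red side-view pixel at (242,204) hasn't changed. I'll put the wrist camera over the gap between the gantry and the stop.

```bash
python3 -m creep '[[255,[0,0,35],0],[255,[10,1.3,25],0],[255,[30,4,0],0],[255,[30,4,0],0],[255,[30,4,0],0],[255,[30,4,0],0],[255,[25,3.4,0],0],[255,[0,0,0],0]]'
python3 - <<'E'
from h import *
c=cam('wrist'); s=read_state(); p,d=read_camera('wrist'); cv2.imwrite('pics/wv.png',p)
import pickle; pickle.dump((c,s,d),open('wv.pkl','wb')); print(s['time'],s['tool_pos'],s['wrist_force'])
E
```

```text
time: 22.65
tool_pos: [0.6317, 0.0201, 0.2031]
tcp_rot: [2.154, 0.145, -2.15]
wrist_force: [0.3, -0.2, -0.8]
width: 0.0
22.65 [0.63166721 0.02005798 0.20310133] [ 0.30863962 -0.19914583 -0.75206827]
```

View pics/wv.png

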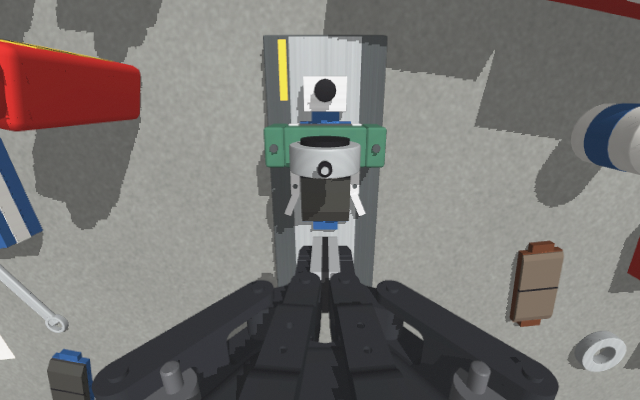

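Run:
```python
from h import *; import pickle
p=cv2.imread('pics/wv.png'); cv2.imwrite('pics/wvc.png',cv2.resize(p[65:135,290:360],None,fx=8,fy=8,interpolation=cv2.INTER_NEAREST))
c,s,d=pickle.load(open('wv.pkl','rb')); W=cloud(c,d)
th=np.radians(7.7);ex=np.array([np.cos(th),np.sin(th)]);ey=np.array([-ex[1],ex[0]]);t=np.array([.6093,.0185])
for v in range(95,132,1):
    q=W[v,325];print(v,((q[:2]-t)@ex*1000-10).round(1),(q[2]*1000).round(1),p[v,325])
```

```text
95 98.5 58.5 [46 44 44]
96 97.6 58.8 [46 42 43]
97 96.7 58.9 [45 42 42]
98 95.8 59.1 [45 41 43]
99 94.9 59.5 [45 41 42]
100 94.0 58.3 [43 41 41]
101 93.0 58.4 [35 33 33]
102 92.1 42.6 [135 134 135]
103 91.1 40.3 [166 166 166]
104 90.1 41.0 [170 169 169]
105 89.1 41.4 [170 169 169]
106 88.1 40.8 [173 173 173]
107 87.1 40.8 [171 171 172]
108 86.2 41.4 [166 166 167]
109 85.2 42.2 [163 163 163]
110 84.2 42.8 [163 164 164]
111 82.7 28.0 [121 107  98]
112 81.7 28.4 [104  71  45]
113 80.6 27.7 [106  69  42]
114 79.5 26.1 [106  69  43]
115 78.5 27.8 [106  70  43]
116 77.5 27.6 [105  69  43]
117 76.5 28.7 [104  67  42]
118 75.4 27.7 [104  67  41]
119 74.4 28.6 [103  68  42]
120 73.2 27.4 [155  98  57]
121 72.3 29.0 [165 105  60]
122 71.1 27.7 [166 105  59]
123 70.2 29.4 [139  99  71]
124 69.3 32.2 [97 94 92]
125 69.6 49.4 [ 90 102  83]
126 69.6 60.7 [ 92 112  73]
127 69.1 66.6 [105 128  80]
128 68.3 68.4 [120 148  91]
129 67.3 67.6 [119 147  90]
130 66.5 68.6 [115 143  88]
131 65.5 68.2 [115 143  88]
```

View pics/wvc.png

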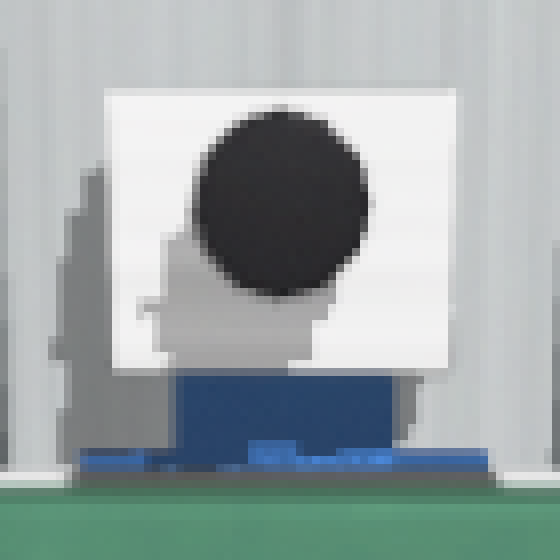

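The wrist view shows the blue ear running straight into the stop's face at v≈111 (gauge x ≈ 84). The plate front is at v≈120 and no red is visible. I'll take one oblique look from the side at the contact line.

```bash
python3 -m creep '[[255,[-5,35,0],0],[255,[-5,40,0],0],[255,[-5,40,0],0],[255,[-5,20,-10],0],[255,[0,0,-10],0],[255,[0,0,0],0],[255,[0,0,0],0],[255,[0,0,0],0]]'
python3 - <<'E'
from h import *
s=read_state(); p,d=read_camera('wrist'); cv2.imwrite('pics/wo.png',p);print(s['tool_pos'],s['time'])
c=cam('wrist');th=np.radians(7.7);ex=np.array([np.cos(th),np.sin(th)]);t=np.array([.6093,.0185])
u,v=proj(c,[*(t+ex*.094),.03]);print(u,v)
u,v=int(u),int(v)
cv2.imwrite('pics/woc.png',cv2.resize(p[max(v-35,0):v+35,max(u-40,0):u+40],None,fx=8,fy=8,interpolation=cv2.INTER_NEAREST))
E
```

```text
time: 23.37
tool_pos: [0.6077, 0.1531, 0.1848]
tcp_rot: [2.152, 0.142, -2.153]
wrist_force: [-0.7, 0.1, 0.6]
width: 0.0
[0.60767541 0.15314741 0.18484458] 23.3667
457.12313766127045 104.89452700407114
```

View pics/woc.png

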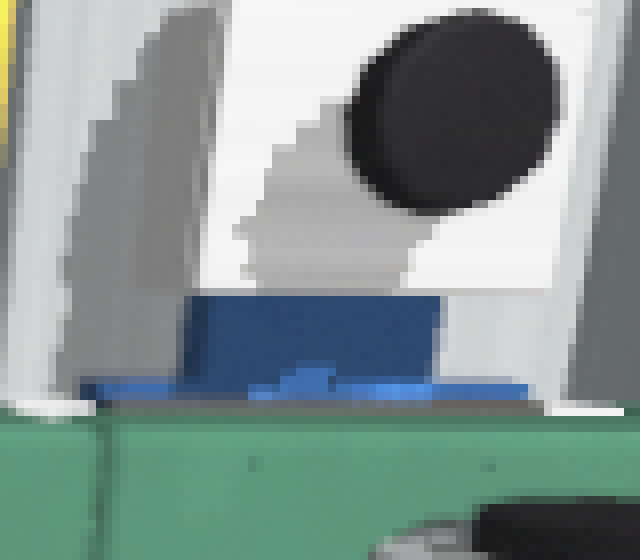

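Run:
```python
from h import *
s=read_state();print(s['time'],s['wrist_force'],s['joint_vel'].round(3)); print(finish_job())
```

```text
23.4167 [ 0.25765096 -0.36617604  0.4002784 ] [-0.003 -0.002 -0.012  0.001 -0.003 -0.   ]
the job is handed in; nothing more can be done
None
```

I put the new pad on the gauge and pushed it home against the end stop. I handed the job in at 23.4 s with the arm clear of everything. `finish_job` gives no verdict, so the result rests on my own checks below.

- **What I did:** I took pad A, the one farthest to the robot's right. I laid it lining up on the bed with its nose between the rails, released it, and pushed it from behind with the shut fingers.
- **Forces:** Setting the pad down reached about 10 N on the bed. The push ran at 2–6 N. When the pad stopped moving, at pad centre gauge x ≈ 14 mm, the wrist read about 9.4 N along the push and 8 N vertically, about 12.6 N in all. I only read forces at the end of each call, so brief peaks in between could have been higher.
- **Home check:** The pad did not move over the last 2 mm of commanded push. Two wrist views then showed the front ear against the stop face with no gap and no red showing. By measurement, the face is at gauge x ≈ 84 mm and the rear ear at about -57 mm, which agrees with the pad being home.
- **Check that disagreed:** In the side view, one reddish pixel at (242, 204), next to the gantry edge, looked the same before and after the push. If that was the seat button, it did not move. The wrist views contradict this, because the ear fills the space where the button would stand out. I did not explain the pixel or see the button flush directly.
- **Other objects:** My moves kept clear of everything else, and the worn pad was in the same place in the later views. I did not measure the other bystanders again.

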